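Open the fold-down parcel scale and weigh the staple box

ROBOT

A 7-joint arm with a two-finger parallel gripper is mounted at the origin on a cart in front of the work surface, level with it; the furniture and walls round the work are solid. World frame = base frame: x ahead of the robot, y to its left, z up, the work surface at z = 0. Lengths are in m, angles in rad, forces in N, time in s.
With the tool pointing down it reaches from about 0.425 to 1.025 m from the base axis. Payload 3.6 kg.
Tool frame: the origin (TCP) lies on the centre line of the jaws, within the pads' length; the fingertips stand 8 mm ahead of it and the grasp point (between the pads) lies 11 mm behind it (tcp_to_tips is the z of the fingertips in the tool frame, in m); z points along the fingers, y is the line along which they close (so a half turn about z gives the same grasp; the last joint's range is limited). The gripper opens to 85 mm and grips with 20 to 120 N. Pads are 22 mm wide; open, the fingers measure 114 mm over their backs; the gripper's body (76 mm by 85 mm) begins 54 mm behind the grasp point. The pads swing forward as they close: fully open they stand 13 mm farther back than shut.
Start: joints at [-1.246, 0.591, 0.048, 1.609, -0.033, 0.943, -0.034], TCP at [0.294, 0.663, 0.239] pointing down, gripper open.
Joint ranges: [-2.69, 2.69], [-0.47, 2.24], [-1.27, 1.36], [0.19, 2.51], [-1.53, 4.68], [0.08, 2.07], [-3.09, 3.09]. Speed limits (rad/s): [2.57, 2.57, 3.14, 3.14, 3.14, 3.14, 3.14].

INTERFACE

Orientations are given as a rotation vector (axis times angle).
In Python, from plant import read_state, grab_frame, sign_off, tcp_to_tips gives the robot as it stands. The module is installed in compiled form; this text tells all that it offers.
- The arm moves only by the shell command python3 -m crank 'ROWS' [OPENING]. ROWS is JSON, a list of rows, each a list of 2 entries, a list of its own where there are three numbers: the shift along the tool's x, y, z in m, then the turn, a rotation vector about the tool's x, y, z in rad. In form: [[[dx, dy, dz], [wx, wy, wz]], ...]. A call has 1 to 12 rows; each row shifts and turns the commanded pose from where the row before left it, along the tool's axes as they then stand; what a row does not reach is not made up. A row lasts 1/10 s, in which the tool goes at most 50 mm and 8.59 degrees, less where a joint would pass 70% of its speed; a pose out of reach is approached as far as the arm can. A call is refused whole if a number of a shift passes 0.05 or a number of a turn 0.15, either way. A call with a gripper value outside its range is refused whole. OPENING is the finger opening in m, from 0 to 0.0854, set as the call begins (- or left out, the last holds). The fingers move at their own pace and stop on an object; the grip force is fixed at half the most. Time passes only in rows, so rows that do not move let the fingers close. It gives the time, the measured TCP pose, the force, the opening and the grip force at its end, in the units of the state.
- read_state(): the state, without advancing time (a new reading comes with each control period).
- grab_frame(name): name is "side" or "top"; returns a dict with "pixels" (420x560x3 uint8, blue, green, red), "depth" (420x560 float32, m along the optical axis (not along the pixel's ray), 0 where there is no reading), "fov_y" (degrees; the focal length in pixels is half the picture's height over the tangent of half this angle, whatever the lens; pixels are square), "cx", "cy" (the principal point, pixels), "extrinsics" (4x4, takes a point from camera to world coordinates). Camera axes: x right, y up, looking along -z (the intrinsics and any distortion apply to the point x, -y, -z); pixel columns grow to the right and rows downward; lengths in m; the calibration is good to about 2 mm. A picture is of the moment at which its call begins.
- sign_off(): hands the job in; it is judged then, once.
The state is a dict: "t": time; "qpos": joint angles; "dq": joint speeds; "effort": joint torques, N m; "tcp_pos": TCP position; "orientation": TCP orientation; "contact_force": force on the tool from outside, world axes, zero at the start; "wrist_torque": the same for the moment, N m; "gripper_width": finger opening in m; "gripper_force": force on a finger pad.
Only numpy, scipy, OpenCV 4.12 (cv2) and the standard library are available. Lean on these libraries where they do the work, as an engineer would, in place of code of your own. Each camera call takes 0.05 s, during which the arm holds its last target. There are 200 camera calls.

TASK

Get the fold-down scale ready and weigh the staple box: pull the drop door by its handle until its hidden safety catch stops it ajar, push the white catch arm down through the gap over the door while you draw the door on open, and lower the door fully flat. Then set the staple box flat and centred on the small metal pan on the inside of the door, its long side along the pan's long side, no edge overhanging, and let go. Do not disturb the note pad, the glue stick or the tape measure.

Things in the scene. Friction and masses are not known exactly. Their poses are not given: they have to be found in the camera images.
- scale_case: fixed grey case, 126 deep x 224 wide x 251 mm high. Origin on the table under the middle of its open front (plane of the shut door's inner face); +x points into the case, away from the robot, +y left, +z up. Roof top at z = 251 mm, its front edge at x = 0; a steel strike plate hangs under the roof (x = 9 to 15, y = 35 to 65 mm, down to z = 228 mm)
- door (a joint): drop door angle, rad: 0 shut (upright), grows as it folds towards the robot, 1.571 flat (stop); starts 0 to 0.06. Hinge along y at its lower edge, 75 mm up. Stiff hinge: stays where left, 3 to 4 N at the top edge moves it. The catch stops it at about 0.26 until the catch arm is pressed. Panel 206 wide, 14 thick (outwards), upper edge 171 mm from the hinge
- door_hinge (a point): middle of the hinge line, in the plane of the door's inner face. Axes turn with the door: +z runs from the hinge up the panel (towards the robot when flat), +x is the inner face's normal (into the box when shut, straight up when flat), +y along the hinge to the left
- door_handle (a point): middle of the steel bar handle on the door's outer face: a round bar 11 mm thick, 100 mm long along y, its centre 35 mm off the outer face, 150 mm from the hinge line; posts at both ends, 85 mm apart. Axes as the door's. From above, one finger fits between bar and door (29 mm clear)
- catch (a joint): spring catch arm's angle, rad: 0 released, grows as it is pressed down, stop at 0.40. About 0.2 frees it from the strike plate (3 to 5 N on the pad, more if the door is pulled hard at the same time; the pad sinks 4 mm, 7 mm to the stop); springs back when let go. It rides on the door and moves with it
- catch_pad (a point): where to press: top of the white plastic catch arm, 24 mm wide, 17 mm inside the door's inner face, 50 mm left of its middle, 147 mm up from the hinge. Hidden under the roof when shut; with the door ajar it shows from above in the 40 mm gap between door and roof edge, 28 mm below the roof's top. A finger in the gap can also push the door's inner face
- pan (a point): centre of the top face of the fixed aluminium weighing pan on the door's inner face, 60 wide (y) x 84 mm long (z, up the door), its face 12 mm proud of the door, its centre 105 mm from the hinge. Axes as the door's: x is up when the door is flat
- staple_box: the small blue card box of staples to be weighed, 34 (x) x 58 (y) x 22 mm high (z), 0.06 kg, lying flat on the table left or right of the scale; origin at the centre of its underside
- note_pad: bystander: pad of note paper 52 x 74 x 14 mm lying on the other side of the scale; origin at the centre of its underside
- glue_stick: bystander: glue stick standing upright, 28 mm across, 86 mm high, farther back on the left; origin at the centre of its foot
- tape_measure: bystander: tape measure 62 x 71 x 42 mm farther back on the right; origin at the centre of its underside
There are look-alikes about, which are no part of the job. There is more than one size of the staple_box; the one meant has the size given above.

How it is judged:
On the way, in this order (a step that is already met when the one before it is completed fails the run):
1. the door is pulled ajar, up against its safety catch (value of joint door between 0.2 and 0.4 rad and value of joint catch below 0.08 rad), for 0.1 s.
2. the catch is pressed down while the door is ajar (value of joint catch above 0.1 rad and value of joint door between 0.18 and 0.45 rad), for 0.03 s.
3. the door is folded fully flat (value of joint door above 1.5 rad), for 0.2 s.
At the end, for the whole second after the job is handed in: The door is fully flat (over 1.5 rad) and the staple box rests, released and upright, on the pan: its underside on the pan's face, its centre within 8 mm of the pan's centre along both pan sides, its long side along the pan's long side within 0.15 rad, so that no edge overhangs (value of joint door above 1.5 rad and y of staple_box in the frame of pan between -0.008 and 0.008 m and z of staple_box in the frame of pan between -0.008 and 0.008 m and x of staple_box in the frame of pan between -0.004 and 0.004 m and angle between the y axis of staple_box and the z axis of pan, either way round below 0.15 rad and angle between staple_box's own z axis and vertical below 0.1 rad and linear speed of staple_box below 0.02 m/s); the robot touches nothing.
It fails at once if the note pad is disturbed (moved over 20 mm) (distance of note_pad from where it was at the start of the episode above 0.02 m).
It fails at once if the glue stick is disturbed (moved over 20 mm or tipped) (distance of glue_stick from where it was at the start of the episode above 0.02 m or angle between glue_stick's own z axis and vertical above 0.4 rad).
It fails at once if the tape measure is disturbed (moved over 20 mm) (distance of tape_measure from where it was at the start of the episode above 0.02 m).
It also fails if it takes over 72 s, if anything falls off the work surface, if the arm or the gripper's body presses on something with over 40 N, if the wrist force passes 120 N, or if a joint passes its speed limit or range.

## Working session

There is one attempt and no reset: what is moved stays moved. The work goes in short steps, Python scripts to look and compute and a shell command to move; the robot and the scene stay as the last step left them, time stands still between calls to the robot, and variables do not carry over. Pictures are saved under pics/ and viewed, at most 10 in all, crops included, and the job is handed in when it is done.

```bash
mkdir -p pics
cat > h.py <<'E'
import numpy as np, cv2
from plant import *
from scipy.spatial.transform import Rotation as R
def cam(n,save=None):
    f=grab_frame(n)
    if save: cv2.imwrite('pics/'+save,f['pixels'])
    return f
def pts(f):
    d=f['depth'];h,w=d.shape;F=h/2/np.tan(np.radians(f['fov_y'])/2)
    v,u=np.mgrid[:h,:w]
    P=np.stack([(u-f['cx'])/F*d,-(v-f['cy'])/F*d,-d],-1)
    T=np.array(f['extrinsics']);return P@T[:3,:3].T+T[:3,3]
E
python3 - <<'E'
from h import *
for n in ('top','side'):
    f=cam(n,n+'0.png');print({k:v for k,v in f.items() if k not in('pixels','depth')})
    np.savez(n+'0.npz',P=pts(f),px=f['pixels'],d=f['depth'])
s=read_state();print(s,tcp_to_tips)
E
```

```text
{'fov_y': 52.58082979904492, 'cx': 280.729968826978, 'cy': 214.19073272428008, 'extrinsics': array([[-0.31040594,  0.88256867, -0.35315818,  0.12941437],
       [-0.95054392, -0.2923518 ,  0.10486501,  0.12437064],
       [-0.01069586,  0.36824309,  0.92966802,  1.20682008],
       [ 0.        ,  0.        ,  0.        ,  1.        ]])}
{'fov_y': 49.218881168183216, 'cx': 280.49615209740995, 'cy': 206.80404938039322, 'extrinsics': array([[-0.62852193,  0.51020354, -0.58707114, -0.25558066],
       [-0.77778961, -0.41046991,  0.47598086,  0.61978142],
       [ 0.00187208,  0.75578224,  0.65482035,  1.01827601],
       [ 0.        ,  0.        ,  0.        ,  1.        ]])}
{'t': 0.1, 'qpos': array([-1.24655017,  0.59204394,  0.04829409,  1.6097173 , -0.03327368,
        0.94269845, -0.0337365 ]), 'dq': array([-0.00044535, -0.00135124,  0.0007335 , -0.0039547 ,  0.00035492,
        0.00175585, -0.00096036]), 'effort': array([ 4.69717619e-03, -5.49993467e+01,  1.55323930e+00, -1.98825359e+01,
        9.72130423e-03,  3.77061093e-03,  1.55279940e-05]), 'tcp_pos': array([0.29382328, 0.66197944, 0.23823431]), 'orientation': array([-0.65126791, -3.07303987,  0.00320638]), 'contact_force': array([ 0.08541227, -0.6308424 , -0.62134541]), 'wrist_torque': array([-0.00915244, -0.0008905 , -0.01695373]), 'gripper_force': 0.0, 'gripper_width': 0.08588567154010907} 0.008
```

View pictures.

View pics/top0.png

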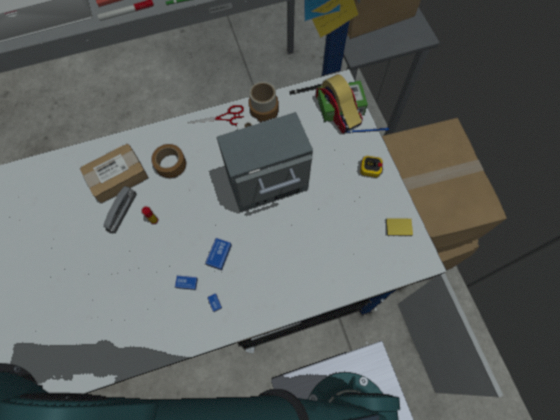

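View pics/side0.png

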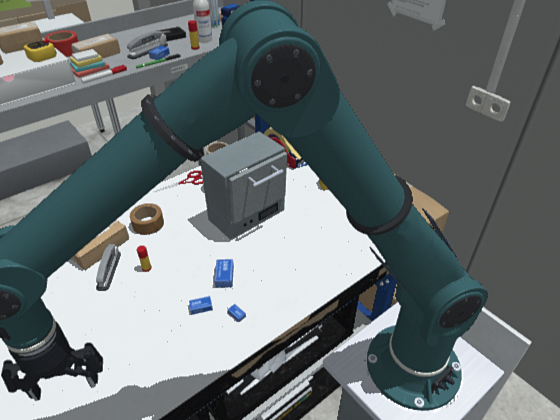

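The top view shows the case at about (265,160) with its handle at (280,184), the glue stick at (149,215), the yellow note pad at (399,227) and the tape measure at (372,166). Staple box candidates are blue boxes at (219,254) large, (186,283) medium and (214,302) small. I'll pick between them by size.

Run:
```python
from h import *
for n in ('top','side'):
    z=np.load(n+'0.npz');P=z['P'];px=z['px'];hsv=cv2.cvtColor(px,cv2.COLOR_BGR2HSV)
    m=cv2.inRange(hsv,(100,100,60),(125,255,255))
    c,l,st,ce=cv2.connectedComponentsWithStats(m)
    for i in range(1,c):
        if st[i,4]<60: continue
        q=P[l==i]; 
        if abs(q[:,2]).max()>.1 : q=q[abs(q[:,2])<.1]
        if len(q)<50: continue
        zt=np.percentile(q[:,2],80); t=q[q[:,2]>zt-.005]
        r=cv2.minAreaRect((t[:,:2]*1000).astype(np.float32))
        print(n,ce[i].round(),'top z',zt.round(4),'rect mm',np.round(r[0]),np.round(r[1]),round(r[2],1))
    # case roof
    roi=(P[...,2]>.235)&(P[...,2]<.262)&(P[...,0]>.4)&(P[...,0]<1)&(abs(P[...,1])<.3)
    c,l,st,ce=cv2.connectedComponentsWithStats(roi.astype(np.uint8))
    i=1+st[1:,4].argmax();q=P[l==i];q=q[abs(q[:,2]-np.median(q[:,2]))<.003]
    r=cv2.minAreaRect((q[:,:2]*1000).astype(np.float32))
    print(n,'roof',ce[i],np.median(q[:,2]),np.round(r[0]),np.round(r[1]),r[2],cv2.boxPoints(r).round().tolist())
z=np.load('top0.npz');px=z['px']
cv2.imwrite('pics/crop.png',np.hstack([cv2.resize(px[235:320,165:250],(400,400)),cv2.resize(px[110:220,210:320],(400,400))]))
P=z['P']
for nm,(u,v) in dict(glue=(149,211),pad=(399,227),tape=(372,166),handle=(280,184)).items(): print(nm,P[v,u].round(3))
```

```text
top [371. 130.] top z 0.0117 rect mm [ 775. -383.] [114.   7.] 75.7
top [218. 254.] top z 0.034 rect mm [519. 201.] [46. 81.] 52.2
top [186. 282.] top z 0.0246 rect mm [468. 310.] [56. 32.] 66.0
top [214. 302.] top z 0.0199 rect mm [390. 248.] [44. 24.] 6.5
top roof [264.40527183 147.62297011] 0.2514104328465998 [685.  -3.] [147. 224.] 1.7467910051345825 [[608.0, 106.0], [615.0, -118.0], [762.0, -113.0], [755.0, 111.0]]
side [262. 124.] top z 0.0762 rect mm [1065. -333.] [36. 16.] 24.3
side [224. 273.] top z 0.034 rect mm [517. 201.] [48. 79.] 54.1
side [200. 305.] top z 0.0243 rect mm [467. 310.] [56. 35.] 67.6
side [236. 312.] top z 0.0194 rect mm [388. 248.] [44. 25.] 6.9
side roof [243.22570016 156.66021417] 0.2522093962458901 [685.  -5.] [151. 226.] 1.0332820415496826 [[608.0, 107.0], [612.0, -119.0], [762.0, -117.0], [758.0, 110.0]]
glue [0.682 0.352 0.087]
pad [ 0.433 -0.331  0.014]
tape [ 0.638 -0.326  0.035]
handle [ 0.579 -0.01   0.231]
```

View pics/crop.png

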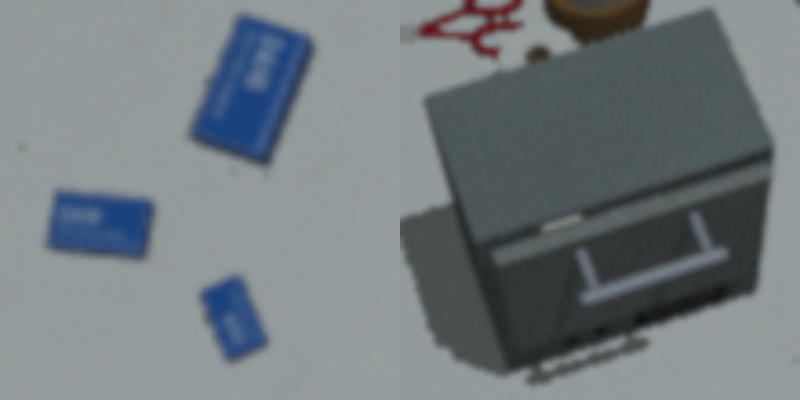

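The crop shows the mid-size box at left (100,222), i.e. top-image pixel (186,282). It measures 56x32 mm with its top at 24 mm, so it matches the 34x58x22 box; the other two are too big and too small. The door shows at right, nearly shut, with the bar handle. I'll refine the case frame and the first move.

```bash
cat >> h.py <<'E'
def ray(f,u,v,z):
    F=f['pixels'].shape[0]/2/np.tan(np.radians(f['fov_y'])/2);T=np.array(f['extrinsics'])
    d=T[:3,:3]@np.array([(u-f['cx'])/F,-(v-f['cy'])/F,-1]);o=T[:3,3];return o+d*(z-o[2])/d[2]
def go(x,y,z,yaw=None):
    "delta in tool axes to world target (TCP), yaw=angle of tool y in deg; shift first, then turn"
    s=read_state();M=R.from_rotvec(s['orientation']).as_matrix()
    d=M.T@(np.array([x,y,z])-s['tcp_pos'])
    cur=np.degrees(np.arctan2(M[1,1],M[0,1]))
    print('t',round(s['t'],2),'tcp',s['tcp_pos'].round(4),'yawY',cur.round(2),'toolz',M[:,2].round(3),'F',s['contact_force'].round(1),'w',round(s['gripper_width'],4))
    print('shift tool',d.round(4))
    if yaw is not None:
        a=np.radians(-((yaw-cur+90)%180-90));print('turn tool z',round(a,3));c,s_=np.cos(a),np.sin(a)
        print('shift if turned first',[round(c*d[0]+s_*d[1],4),round(-s_*d[0]+c*d[1],4),d[2].round(4)])
E
python3 - <<'E'
from h import *
f=cam('top');print('roof front',ray(f,232,176,.251).round(4),ray(f,311.7,150,.251).round(4))
P=pts(f)
ps=P.reshape(-1,3)
c=np.array([.633,-.004]);ex=np.array([1,.024]);ey=np.array([-.024,1])
X=(ps[:,:2]-c)@ex;Y=(ps[:,:2]-c)@ey;Z=ps[:,2]
def st(n,m): print(n,m.sum(),'X',np.percentile(X[m],[2,50,98]).round(4),'Y',np.percentile(Y[m],[2,50,98]).round(4),'Z',np.percentile(Z[m],[2,50,98]).round(4))
st('roof',(Z>.249)&(Z<.256)&(abs(Y)<.1)&(X>-.05)&(X<.2))
for r in(-.1,-.05,0.,.05): st('roofstrip',(Z>.247)&(Z<.258)&(abs(Y-r)<.01)&(X>-.05)&(X<.2))
st('bar',(Z>.21)&(Z<.24)&(abs(Y)<.05)&(X>-.07)&(X<-.037))
st('doorface',(Z>.12)&(Z<.2)&(abs(Y)<.03)&(X>-.035)&(X<0))
E
```

```text
roof front [0.6291 0.1007 0.251 ] [ 0.6362 -0.1141  0.251 ]
roof 3027 X [-0.0004  0.0587  0.1211] Y [-0.0959  0.001   0.0963] Z [0.2492 0.2517 0.2552]
roofstrip 319 X [-0.0098  0.0587  0.1217] Y [-0.1096 -0.0997 -0.0904] Z [0.2476 0.2515 0.2548]
roofstrip 335 X [-0.0138  0.0549  0.1201] Y [-0.0597 -0.0499 -0.0404] Z [0.2478 0.2517 0.2551]
roofstrip 340 X [-0.0145  0.0553  0.121 ] Y [-0.0094  0.0002  0.0097] Z [0.2476 0.2514 0.2555]
roofstrip 351 X [-0.0105  0.0548  0.1208] Y [0.0406 0.05   0.0596] Z [0.2476 0.2515 0.2553]
bar 201 X [-0.0611 -0.0563 -0.0398] Y [-0.0479  0.0004  0.0482] Z [0.2217 0.2276 0.2324]
doorface 152 X [-0.0203 -0.018  -0.0157] Y [-0.0278  0.0008  0.0292] Z [0.1226 0.1769 0.1994]
```

```bash
python3 -m crank '[[[0,0,-0.012],[0,0,0.141]],[[0,0,-0.012],[0,0,0.141]],[[0,0,-0.012],[0,0,0.141]],[[0,0,-0.012],[0,0,0.141]],[[0,0,-0.012],[0,0,0.141]],[[0,0,-0.012],[0,0,0.141]],[[0,0,-0.012],[0,0,0.141]],[[0,0,-0.012],[0,0,0.141]],[[0,0,0],[0,0,0]]]' 0.045; python3 -c "
from h import *
go(.569,-.0065,.30,1.6)"
```

```text
t: 1.05
tcp_pos: [0.2944, 0.6635, 0.3369]
orientation: [-2.193, -2.249, -0.005]
contact_force: [1.5, 0.3, -0.6]
gripper_width: 0.0448
gripper_force: 0.0
t 1.05 tcp [0.2944 0.6635 0.3369] yawY 1.46 toolz [ 0.002  0.003 -1.   ] F [ 1.5  0.3 -0.6] w 0.0448
shift tool [-0.6769  0.2574  0.0356]
turn tool z -0.002
shift if turned first [np.float64(-0.6775), np.float64(0.2557), np.float64(0.0356)]
```

```bash
python3 -m crank '[[[-0.045,0.017,0],[0,0,0]],[[-0.045,0.017,0],[0,0,0]],[[-0.045,0.017,0],[0,0,0]],[[-0.045,0.017,0],[0,0,0]],[[-0.045,0.017,0],[0,0,0]],[[-0.045,0.017,0],[0,0,0]],[[-0.045,0.017,0],[0,0,0]],[[-0.045,0.017,0],[0,0,0]],[[-0.045,0.017,0],[0,0,0]],[[-0.045,0.017,0],[0,0,0]]]' >/dev/null; python3 -m crank '[[[-0.045,0.017,0],[0,0,0]],[[-0.045,0.017,0],[0,0,0]],[[-0.045,0.017,0.01],[0,0,0]],[[-0.045,0.017,0.01],[0,0,0]],[[-0.045,0.017,0.015],[0,0,0]],[[0,0,0],[0,0,0]],[[0,0,0],[0,0,0]]]'; python3 -c "
from h import *
go(.569,-.0065,.215,1.6)"
```

```text
t: 2.75
tcp_pos: [0.5652, -0.0071, 0.2993]
orientation: [-2.194, -2.247, 0.003]
contact_force: [0.5, 1.0, 0.3]
gripper_width: 0.045
gripper_force: 0.0
t 2.75 tcp [ 0.5652 -0.0071  0.2993] yawY 1.35 toolz [-0.002 -0.001 -1.   ] F [0.5 1.  0.3] w 0.045
shift tool [0.0006 0.004  0.0843]
turn tool z -0.004
shift if turned first [np.float64(0.0006), np.float64(0.004), np.float64(0.0843)]
```

Looking from the side before descending.

```bash
python3 -m crank '[[[0,0.004,0.015],[0,0,0]],[[0,0,0.015],[0,0,0]],[[0,0,0],[0,0,0]]]' | head -2
python3 - <<'E'
from h import *
a=cam('side')['pixels'][100:260,160:360];b=cam('top')['pixels'][80:240,180:380]
cv2.imwrite('pics/pre.png',np.hstack([cv2.resize(i,(400,320),interpolation=cv2.INTER_CUBIC) for i in(a,b)]))
E
```

```text
t: 3.05
tcp_pos: [0.568, -0.0026, 0.2677]
```

View pics/pre.png

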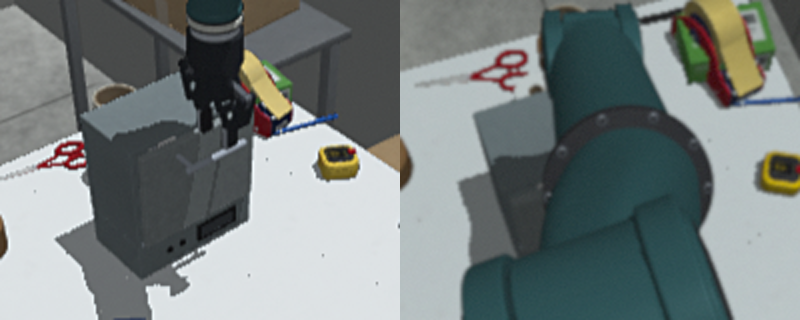

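The side crop shows the gripper above the handle bar at about (215,155), with the fingers on either side of it. The top view is blocked by the arm. Descending.

```bash
python3 -m crank '[[[0,0.001,0.01],[0,0,0]],[[0,0,0.01],[0,0,0]],[[0,0,0.01],[0,0,0]],[[0,0,0.01],[0,0,0]],[[0,0,0],[0,0,0]]]'; python3 -m crank '[[[0,0,0.008],[0,0,0]],[[0,0,0.006],[0,0,0]],[[0,0,0],[0,0,0]]]'
```

```text
t: 3.65
tcp_pos: [0.5695, -0.0052, 0.2286]
orientation: [-2.192, -2.247, 0.004]
contact_force: [-1.5, 0.5, -0.1]
gripper_width: 0.0454
gripper_force: 0.0
t: 3.95
tcp_pos: [0.5703, -0.0053, 0.2156]
orientation: [-2.193, -2.248, 0.002]
contact_force: [-0.6, -0.0, -0.5]
gripper_width: 0.0447
gripper_force: 0.0
```

```bash
python3 -m crank '[[[0,-0.006,0.002],[0,0,0]],[[0,-0.006,0.002],[0,0,0]],[[0,-0.006,0.002],[0,0,0]],[[0,-0.005,0.002],[0,0,0]],[[0,-0.005,0.002],[0,0,0]],[[0,-0.004,0.001],[0,0,0]],[[0,0,0],[0,0,0]]]'; python3 -m crank '[[[0,-0.002,0.001],[0,0,0]],[[0,-0.002,0],[0,0,0]],[[0,0,0],[0,0,0]]]'
```

```text
t: 4.65
tcp_pos: [0.538, -0.006, 0.2052]
orientation: [-2.193, -2.248, 0.001]
contact_force: [3.1, -1.0, -0.5]
gripper_width: 0.0449
gripper_force: 1.3
t: 4.95
tcp_pos: [0.5349, -0.0061, 0.2044]
orientation: [2.193, 2.249, 0.0]
contact_force: [4.2, 0.5, -2.6]
gripper_width: 0.0449
gripper_force: 2.1
```

```bash
python3 -m crank '[[[0,-0.002,0.001],[0,0,0]],[[0,-0.002,0],[0,0,0]],[[0,0,0],[0,0,0]]]'|sed -n '2p;4p';python3 -m crank '[[[0,-0.002,0.001],[0,0,0]],[[0,-0.002,0],[0,0,0]],[[0,0,0],[0,0,0]]]'|sed -n '2p;4p'
```

```text
tcp_pos: [0.5307, -0.0062, 0.2033]
contact_force: [4.5, -0.8, -3.3]
tcp_pos: [0.5283, -0.0063, 0.2026]
contact_force: [8.0, 1.1, -5.8]
```

```bash
python3 -m crank '[[[0,-0.002,0],[0,0,0]],[[0,0,0],[0,0,0]],[[0,0,0],[0,0,0]]]'|sed -n '2p;4p'
```

```text
tcp_pos: [0.5283, -0.0063, 0.2029]
contact_force: [9.8, -0.2, -7.8]
```

```bash
python3 -m crank '[[[0,0.005,0],[0,0,0]],[[0,0.005,0],[0,0,0]],[[0,0,-0.02],[0,0,0]],[[0,0,-0.04],[0,0,0]],[[0,0,-0.05],[0,0,0]],[[0,0,-0.03],[0,0,0]],[[0,-0.05,0],[0,0,0]],[[0,-0.05,0],[0,0,0]],[[0,0,0],[0,0,0]]]'
python3 - <<'E'
from h import *
f=cam('side');g=cam('top')
a=f['pixels'][100:260,160:360];b=g['pixels'][80:240,180:380]
cv2.imwrite('pics/ajar.png',np.hstack([cv2.resize(i,(400,320),interpolation=cv2.INTER_CUBIC) for i in(a,b)]))
c=np.array([.632,-.005]);ex=np.array([1,.028]);ey=np.array([-.028,1])
for n,F in(('side',f),('top',g)):
    P=pts(F);X=(P[...,:2]-c)@ex;Y=(P[...,:2]-c)@ey;Z=P[...,2]
    px=F['pixels'].astype(int)
    for nm,m in (('bar',(Z>.195)&(Z<.225)&(abs(Y)<.04)&(X>-.11)&(X<-.07)),('pad?',(Z>.205)&(Z<.232)&(abs(Y-.05)<.012)&(X>-.035)&(X<-.003)),('edge',(Z>.232)&(Z<.248)&(abs(Y+.06)<.03)&(X>-.09)&(X<-.025)),('white',(px.min(-1)>150)&(Z>.2)&(Z<.235)&(X>-.04)&(X<.0)&(abs(Y)<.1))):
        if m.sum()>3: print(n,nm,m.sum(),[np.percentile(q[m],[5,50,95]).round(4).tolist() for q in(X,Y,Z)])
E
```

```text
t: 6.75
tcp_pos: [0.4236, -0.0101, 0.3395]
orientation: [-2.186, -2.239, 0.013]
contact_force: [-0.9, -0.2, -0.2]
gripper_width: 0.0448
gripper_force: 0.0
side bar 98 [[-0.0931, -0.0889, -0.0824], [-0.0364, 0.0009, 0.0378], [0.2062, 0.2126, 0.2159]]
side pad? 40 [[-0.0221, -0.0119, -0.0035], [0.0392, 0.0503, 0.0592], [0.2207, 0.2245, 0.2283]]
side edge 87 [[-0.0582, -0.0524, -0.0456], [-0.0871, -0.0608, -0.0323], [0.2324, 0.239, 0.2422]]
side white 44 [[-0.022, -0.0112, -0.0021], [0.0394, 0.0503, 0.0592], [0.2209, 0.2248, 0.2286]]
top bar 65 [[-0.0911, -0.088, -0.0803], [0.0047, 0.0216, 0.039], [0.2073, 0.2126, 0.2163]]
top pad? 86 [[-0.0261, -0.0153, -0.0045], [0.0395, 0.0502, 0.0611], [0.2192, 0.2223, 0.2261]]
top white 103 [[-0.0278, -0.0153, -0.001], [0.0021, 0.0481, 0.0595], [0.2186, 0.2222, 0.2264]]
```

View pics/ajar.png

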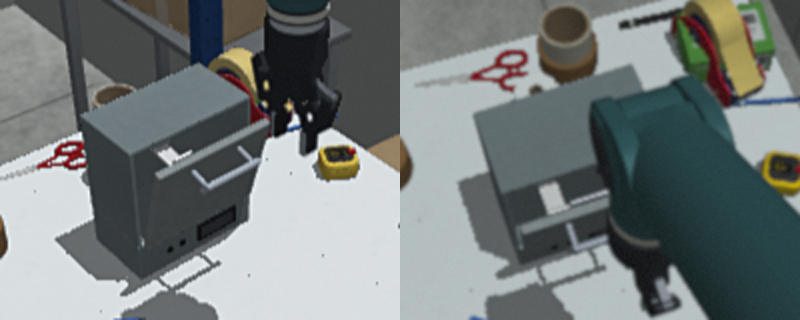

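The ajar door shows the white catch pad, at (172,155) in the left crop and (550,197) in the right, in the gap. Now I'll turn, close the fingers and go over the pad.

```bash
python3 -m crank '[[[0,0.05,0],[0,0,0]],[[0,0.02,0],[0,0,-0.143]],[[0,0,0],[0,0,-0.143]],[[0,0,0],[0,0,-0.143]],[[0,0,0],[0,0,-0.143]],[[0,0,0],[0,0,-0.143]],[[0,0,0],[0,0,-0.143]],[[0,0,0],[0,0,-0.143]],[[0,0,0],[0,0,-0.143]],[[0,0,0],[0,0,-0.143]],[[0,0,0],[0,0,-0.143]],[[0,0,0],[0,0,-0.143]]]' 0 >/dev/null; python3 -m crank '[[[0,0,0],[0,0,0]]]' >/dev/null;  python3 -c "
from h import *
go(.610,.0445,.275,91.6);print(read_state()['qpos'].round(2))"
```

```text
t 8.15 tcp [ 0.5057 -0.0071  0.3421] yawY 91.53 toolz [-0.001 -0.    -1.   ] F [-0.7  0.1 -0.5] w -0.0001
shift tool [-0.1058  0.0488  0.067 ]
turn tool z -0.001
shift if turned first [np.float64(-0.1058), np.float64(0.0487), np.float64(0.067)]
[-0.37  0.2   0.35  1.99 -0.08  0.97  1.62]
```

```bash
python3 -m crank '[[[-0.035,0.016,0.002],[0,0,0]],[[-0.035,0.016,0.02],[0,0,0]],[[-0.036,0.017,0.025],[0,0,0]],[[0,0,0.02],[0,0,0]],[[0,0,0],[0,0,0]],[[0,0,0],[0,0,0]]]'; python3 -c "
from h import *
go(.610,.0445,.235,91.6)"
```

```text
t: 8.75
tcp_pos: [0.6093, 0.0443, 0.275]
orientation: [0.039, -3.139, 0.002]
contact_force: [-0.1, -0.2, 0.9]
gripper_width: -0.0001
gripper_force: 0.0
t 8.75 tcp [0.6093 0.0443 0.275 ] yawY 91.42 toolz [-0.002 -0.001 -1.   ] F [-0.1 -0.2  0.9] w -0.0001
shift tool [-0.0008  0.0003  0.04  ]
turn tool z -0.003
shift if turned first [np.float64(-0.0008), np.float64(0.0003), np.float64(0.04)]
```

```bash
python3 -m crank '[[[-0.001,0,0.015],[0,0,0]],[[0,0,0.015],[0,0,0]],[[0,0,0.008],[0,0,0]],[[0,0,0],[0,0,0]]]'|sed -n '2p;4p'; python3 -m crank '[[[0,0,0.004],[0,0,0]],[[0,0,0.004],[0,0,0]],[[0,0,0],[0,0,0]]]'|sed -n '2p;4p'
```

```text
tcp_pos: [0.6095, 0.0446, 0.2367]
contact_force: [0.3, 0.0, 0.6]
tcp_pos: [0.6106, 0.0449, 0.2295]
contact_force: [-0.1, -0.6, 1.2]
```

```bash
python3 -m crank '[[[0,0,0.002],[0,0,0]],[[0,0,0.002],[0,0,0]],[[0,0,0],[0,0,0]]]'|sed -n '2p;4p'; python3 -m crank '[[[0,0,0.001],[0,0,0]],[[0,0,0.001],[0,0,0]],[[0,0,0],[0,0,0]]]'|sed -n '2p;4p'
```

```text
tcp_pos: [0.6094, 0.0449, 0.2259]
contact_force: [-4.2, -0.5, 8.0]
tcp_pos: [0.6087, 0.0448, 0.2248]
contact_force: [-6.8, -0.5, 12.2]
```

```bash
python3 -m crank '[[[0.003,0,0.001],[0,0,0]],[[0.003,0,0.0005],[0,0,0]],[[0.003,0,0.001],[0,0,0]],[[0,0,0],[0,0,0]]]'|sed -n '2p;4p'; python3 -m crank '[[[0.003,0,0.001],[0,0,0]],[[0.003,0,0.001],[0,0,0]],[[0.003,0,0.001],[0,0,0]],[[0,0,0],[0,0,0]]]'|sed -n '2p;4p'
```

```text
tcp_pos: [0.6038, 0.0447, 0.223]
contact_force: [-0.3, -0.3, 6.6]
tcp_pos: [0.5944, 0.0444, 0.2201]
contact_force: [-0.8, 0.2, 9.2]
```

```bash
python3 -m crank '[[[0.005,0,0.0015],[0,0,0]],[[0.005,0,0.0015],[0,0,0]],[[0.005,0,0.002],[0,0,0]],[[0,0,0],[0,0,0]]]'|sed -n '2p;4p'; python3 -m crank '[[[0.005,0,0.002],[0,0,0]],[[0.005,0,0.002],[0,0,0]],[[0.005,0,0.002],[0,0,0]],[[0,0,0],[0,0,0]]]'|sed -n '2p;4p'
python3 - <<'E'
from h import *
f=cam('side','mid.png')
cv2.imwrite('pics/mid.png',cv2.resize(f['pixels'][100:280,140:380],(720,540),interpolation=cv2.INTER_CUBIC))
E
```

```text
tcp_pos: [0.5781, 0.0439, 0.2141]
contact_force: [-2.2, -0.3, 7.7]
tcp_pos: [0.5621, 0.0435, 0.2069]
contact_force: [0.6, -2.0, 2.9]
```

View pics/mid.png

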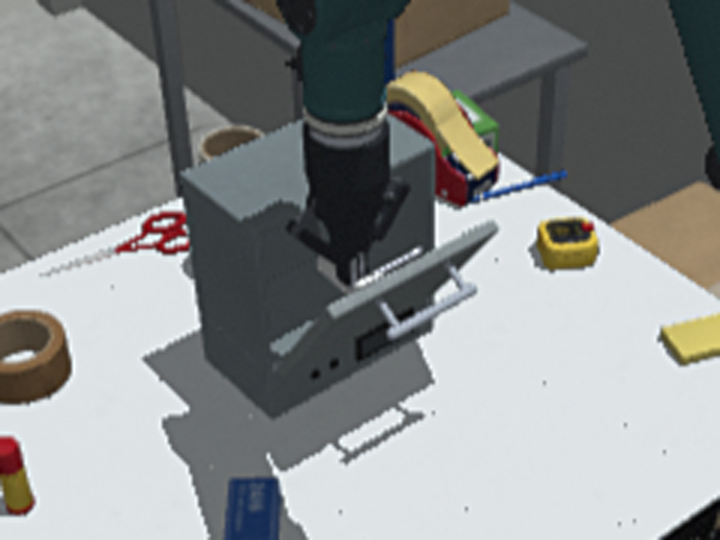

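The side crop shows the door well past the catch, at about 0.55 rad, with the fingers on the catch pad at (350,275). I'll move to the right of the pan and push the panel down.

```bash
python3 -m crank '[[[-0.006,0,-0.03],[0,0,0]],[[-0.006,-0.03,-0.02],[0,0,0]],[[0,-0.04,0],[0,0,0]],[[0,-0.04,0],[0,0,0]],[[0,0,0.02],[0,0,0]],[[0,0,0.015],[0,0,0]],[[0,0,0],[0,0,0]]]'; python3 -c "
from h import *
go(.566,-.067,.1985,91.6)"
```

```text
t: 12.4
tcp_pos: [0.5751, -0.0657, 0.2194]
orientation: [0.042, -3.135, -0.001]
contact_force: [0.2, -0.7, -0.5]
gripper_width: -0.0
gripper_force: 0.0
t 12.4 tcp [ 0.5751 -0.0657  0.2194] yawY 91.53 toolz [-0.006  0.001 -1.   ] F [ 0.2 -0.7 -0.5] w -0.0
shift tool [ 0.009  -0.001   0.0209]
turn tool z -0.001
shift if turned first [np.float64(0.009), np.float64(-0.001), np.float64(0.0209)]
```

```bash
python3 -m crank '[[[0.004,0,0.01],[0,0,0]],[[0.005,0,0.011],[0,0,0]],[[0.007,0,0.006],[0,0,0]],[[0.007,0,0.006],[0,0,0]],[[0.007,0,0.006],[0,0,0]],[[0,0,0],[0,0,0]]]'|sed -n '2p;4p'; python3 -m crank '[[[0.006,0,0.007],[0,0,0]],[[0.006,0,0.007],[0,0,0]],[[0.006,0,0.008],[0,0,0]],[[0,0,0],[0,0,0]]]'|sed -n '2p;4p'
```

```text
tcp_pos: [0.5456, -0.0667, 0.1821]
contact_force: [0.2, 0.7, 0.2]
tcp_pos: [0.5271, -0.0674, 0.1595]
contact_force: [-0.2, -0.5, -0.1]
```

```bash
python3 -m crank '[[[0.004,0,0.008],[0,0,0]],[[0.004,0,0.008],[0,0,0]],[[0.004,0,0.009],[0,0,0]],[[0.003,0,0.009],[0,0,0]],[[0.003,0,0.009],[0,0,0]],[[0.002,0,0.009],[0,0,0]],[[0,0,0],[0,0,0]]]'|sed -n '2p;4p';  python3 -c "
from h import *
go(.504,-.067,.083,91.6)"
```

```text
tcp_pos: [0.5081, -0.0676, 0.1074]
contact_force: [-0.3, -0.2, 0.4]
t 14.1 tcp [ 0.5081 -0.0676  0.1074] yawY 91.55 toolz [-0.003  0.    -1.   ] F [-0.3 -0.2  0.4] w -0.0
shift tool [0.004  0.0007 0.0244]
turn tool z -0.001
shift if turned first [np.float64(0.004), np.float64(0.0007), np.float64(0.0244)]
```

```bash
python3 -m crank '[[[0.002,0,0.008],[0,0,0]],[[0.002,0,0.008],[0,0,0]],[[0,0,0.005],[0,0,0]],[[0,0,0],[0,0,0]]]'|sed -n '2p;4p'
python3 - <<'E'
from h import *
f=cam('side')
P=pts(f);c=np.array([.632,-.005]);ex=np.array([1,.028]);ey=np.array([-.028,1])
X=(P[...,:2]-c)@ex;Y=(P[...,:2]-c)@ey;Z=P[...,2]
for lo in range(-200,0,20):
    m=(X>lo/1e3)&(X<lo/1e3+.02)&(abs(Y-.083)<.012)&(Z>.02)
    if m.sum()>3: print(lo,m.sum(),np.median(Z[m]).round(4))
E
```

```text
tcp_pos: [0.5048, -0.0678, 0.0871]
contact_force: [0.6, 0.2, 0.1]
-180 40 0.0789
-160 43 0.0804
-140 40 0.0797
-120 41 0.079
-100 38 0.0788
-80 40 0.0781
-60 36 0.0781
-40 36 0.0773
-20 62 0.077
```

```bash
python3 -m crank '[[[0,0,0.003],[0,0,0]],[[0,0,0.002],[0,0,0]],[[0,0,0.002],[0,0,0]],[[0,0,0],[0,0,0]],[[0,0,0],[0,0,0]]]'|sed -n '2p;4p'; python3 -m crank '[[[0,0,0.002],[0,0,0]],[[0,0,0],[0,0,0]],[[0,0,0],[0,0,0]]]'|sed -n '2p;4p'
```

```text
tcp_pos: [0.5054, -0.068, 0.0829]
contact_force: [-4.5, 0.2, 20.7]
tcp_pos: [0.5054, -0.068, 0.0827]
contact_force: [-8.3, 0.7, 39.5]
```

```bash
python3 -m crank '[[[0,0,-0.01],[0,0,0]],[[0,0,-0.03],[0,0,0]],[[0,0,-0.05],[0,0,0]],[[0,0,-0.05],[0,0,0]],[[0,0,-0.03],[0,0,0]],[[-0.03,-0.04,0],[0,0,0]],[[-0.03,-0.04,0],[0,0,0]],[[0,-0.05,0],[0,0,0]],[[0,-0.05,0],[0,0,0]],[[0,0,0],[0,0,0]]]' 0.06|sed -n '2p;4p'
python3 - <<'E'
from h import *
c=np.array([.632,-.005]);ex=np.array([1,.028]);ey=np.array([-.028,1])
for n in('side','top'):
    f=cam(n,'flat_%s.png'%n);P=pts(f);X=(P[...,:2]-c)@ex;Y=(P[...,:2]-c)@ey;Z=P[...,2]
    hsv=cv2.cvtColor(f['pixels'],cv2.COLOR_BGR2HSV)
    m=cv2.inRange(hsv,(100,100,60),(125,255,255))*((abs(P[...,0]-.468)<.06)&(abs(P[...,1]-.31)<.06)).astype(np.uint8)
    t=m.astype(bool)&(Z>.018);q=P[t][:,:2]
    r=cv2.minAreaRect((q*1000).astype(np.float32));print(n,'box',r,q.mean(0).round(4),np.median(Z[t]))
    for nm,mm in(('door',(X>-.165)&(X<-.02)&(abs(Y-.08)<.015)&(Z>.05)&(Z<.12)),('pan',(X>-.165)&(X<-.04)&(abs(Y)<.045)&(Z>.0835)&(Z<.1))):
        if mm.sum()>20:
            r=cv2.minAreaRect(np.stack([X[mm],Y[mm]],-1).astype(np.float32)*1000);print(n,nm,mm.sum(),np.median(Z[mm]).round(4),r)
    if n=='side':cv2.imwrite('pics/flat.png',cv2.resize(f['pixels'][100:300,140:380],(720,600),interpolation=cv2.INTER_CUBIC))
E
```

```text
tcp_pos: [0.5685, -0.2567, 0.2496]
contact_force: [-0.8, 0.5, 0.2]
side box ((466.7783508300781, 309.5294494628906), (56.245330810546875, 32.953575134277344), 65.422607421875) [0.4655 0.3101] 0.023352112419240734
side door 358 0.0761 ((-92.0750732421875, 79.91329956054688), (143.60223388671875, 29.7833251953125), 0.005632560700178146)
side pan 359 0.0884 ((-112.86248779296875, 4.7037811279296875), (76.01423645019531, 103.15542602539062), 88.3997573852539)
top box ((453.1351013183594, 289.3310852050781), (112.15442657470703, 40.152408599853516), 54.428524017333984) [0.467  0.3093] 0.023082117975317784
top door 515 0.0755 ((-92.50724792480469, 80.00840759277344), (29.992271423339844, 144.9447021484375), 89.98576354980469)
top pan 590 0.0876 ((-113.18711853027344, 6.789524078369141), (74.11237335205078, 101.71434783935547), 89.26997375488281)
```

View pics/flat.png

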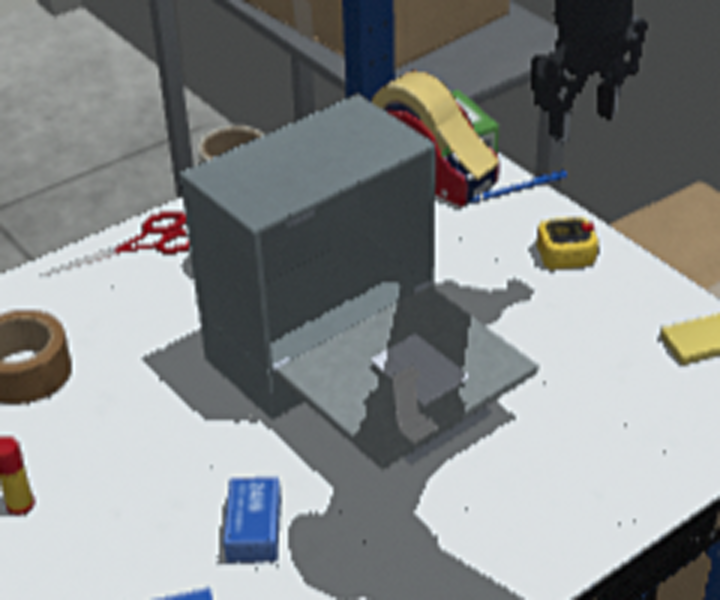

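The side crop shows the door flat, with the pan at (420,368) in the arm's shadow. Next is the box; I'll also pin the pan centre from depth.

Run:
```python
from h import *
c=np.array([.632,-.005]);ex=np.array([1,.028]);ey=np.array([-.028,1])
for n in('side','top'):
    P=pts(cam(n));X=(P[...,:2]-c)@ex;Y=(P[...,:2]-c)@ey;Z=P[...,2]
    k=(Z>.082)&(Z<.094)
    a=k&(X>-.125)&(X<-.085)&(abs(Y)<.036);b=k&(abs(Y)<.02)&(X>-.165)&(X<-.04)
    print(n,'Y range',np.percentile(Y[a],[1,99]).round(4),'X range',np.percentile(X[b],[1,99]).round(4),'Z',np.median(Z[b]).round(4))
go(.467,.3095,.24,156)
```

```text
side Y range [-0.0328  0.0255] X range [-0.1477 -0.0638] Z 0.0882
top Y range [-0.0293  0.0294] X range [-0.1459 -0.0646] Z 0.0876
t 16.55 tcp [ 0.5703 -0.2447  0.2484] yawY 91.64 toolz [-0.001  0.001 -1.   ] F [-0.3  0.8 -0.2] w 0.0596
shift tool [0.0874 0.5569 0.0093]
turn tool z -1.123
shift if turned first [np.float64(-0.4643), np.float64(0.3197), np.float64(0.0093)]
```

```bash
python3 -m crank '[[[0.01,0.04,-0.02],[0,0,0]],[[0.01,0.044,-0.01],[0,0,0]],[[0.01,0.047,0],[0,0,0]],[[0.01,0.047,0],[0,0,0]],[[0.01,0.047,0],[0,0,0]],[[0.006,0.048,0],[0,0,0]],[[0.006,0.048,0],[0,0,0]],[[0.006,0.048,0],[0,0,0]],[[0.006,0.048,0],[0,0,0]],[[0.005,0.048,0],[0,0,0]],[[0.004,0.048,0],[0,0,0]],[[0.004,0.044,0],[0,0,0]]]' |sed -n '2p;4p'; python3 -m crank '[[[0,0,0],[0,0,-0.14]],[[0,0,0],[0,0,-0.14]],[[0,0,0],[0,0,-0.14]],[[0,0,0],[0,0,-0.14]],[[0,0,0],[0,0,-0.14]],[[0,0,0],[0,0,-0.14]],[[0,0,0],[0,0,-0.14]],[[0,0,0],[0,0,-0.14]],[[0,0,0],[0,0,0]]]' |sed -n '2p;4p'; python3 -c "
from h import *
go(.467,.3095,.1,156)"
```

```text
tcp_pos: [0.4656, 0.3124, 0.2791]
contact_force: [1.8, -0.5, -0.5]
tcp_pos: [0.4665, 0.3095, 0.2789]
contact_force: [0.5, 0.3, -0.8]
t 18.65 tcp [0.4665 0.3095 0.2789] yawY 155.93 toolz [-0.001  0.    -1.   ] F [ 0.5  0.3 -0.8] w 0.0599
shift tool [-1.000e-04 -6.000e-04  1.789e-01]
turn tool z -0.001
shift if turned first [np.float64(-0.0001), np.float64(-0.0006), np.float64(0.1789)]
```

```bash
python3 -m crank '[[[0,0,0.045],[0,0,0]],[[0,0,0.045],[0,0,0]],[[0,0,0.045],[0,0,0]],[[0,0,0.045],[0,0,0]],[[0,0,0.04],[0,0,0]],[[0,0,0.02],[0,0,0]],[[0,0,0.015],[0,0,0]],[[0,0,0.009],[0,0,0]],[[0,0,0.004],[0,0,0]],[[0,0,0],[0,0,0]],[[0,0,0],[0,0,0]]]' |sed -n '2p;4p'
```

```text
tcp_pos: [0.4689, 0.3087, 0.0119]
contact_force: [0.8, -0.1, -0.1]
```

```bash
python3 -m crank '[[[0,0.001,0.003],[0,0,0]],[[0,0,0],[0,0,0]]]' |sed -n '2p;4p';python3 -m crank '[[[0,0,0],[0,0,0]],[[0,0,0],[0,0,0]],[[0,0,0],[0,0,0]],[[0,0,0],[0,0,0]],[[0,0,0],[0,0,0]],[[0,0,0],[0,0,0]],[[0,0,0],[0,0,0]],[[0,0,0],[0,0,0]]]' 0; python3 -m crank '[[[0,0,-0.02],[0,0,0]],[[0,0,-0.03],[0,0,0]],[[0,0,-0.05],[0,0,0]],[[0,0,-0.05],[0,0,0]],[[0,0,-0.05],[0,0,0]],[[0,0,0],[0,0,0]]]'
python3 - <<'E'
from h import *
go(.5265,-.009,.2,91.6)
f=cam('side');g=cam('top')
cv2.imwrite('pics/held.png',np.hstack([cv2.resize(f['pixels'][140:340,120:320],(400,400)),cv2.resize(g['pixels'][180:340,120:280],(400,400))]))
E
```

```text
tcp_pos: [0.4674, 0.3088, 0.0083]
contact_force: [0.3, -0.0, 0.4]
t: 20.75
tcp_pos: [0.4676, 0.3088, 0.0084]
orientation: [-1.704, 2.638, -0.0]
contact_force: [-0.4, 0.4, 5.3]
gripper_width: 0.0326
gripper_force: 61.1
t: 21.35
tcp_pos: [0.4711, 0.3113, 0.2145]
orientation: [-1.697, 2.627, 0.002]
contact_force: [0.9, 0.9, -0.9]
gripper_width: 0.0327
gripper_force: 60.4
t 21.35 tcp [0.4711 0.3113 0.2145] yawY 155.7 toolz [ 0.011  0.008 -1.   ] F [ 0.9  0.9 -0.9] w 0.0327
shift tool [ 0.2693 -0.1821  0.0125]
turn tool z 1.119
shift if turned first [np.float64(-0.0462), np.float64(-0.3218), np.float64(0.0125)]
```

View pics/held.png

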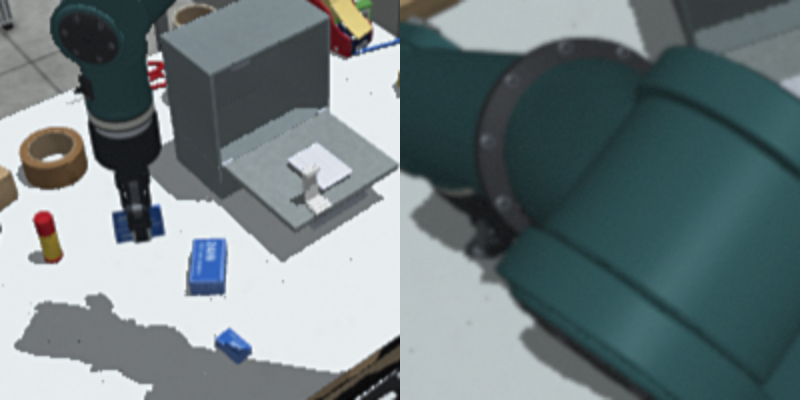

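The left crop shows the box held in the gripper at (138,222), the pan at (320,165) clear, and the catch arm at (312,190) beside the pan's left outer corner.

```bash
python3 -m crank '[[[0,0,0],[0,0,0.14]],[[0,0,0],[0,0,0.14]],[[0,0,0],[0,0,0.14]],[[0,0,0],[0,0,0.14]],[[0,0,0],[0,0,0.14]],[[0,0,0],[0,0,0.14]],[[0,0,0],[0,0,0.14]],[[0,0,0],[0,0,0.14]]]' |sed -n '2p;4p'; python3 -m crank '[[[-0.005,-0.04,0],[0,0,0]],[[-0.006,-0.04,0],[0,0,0]],[[-0.006,-0.04,0],[0,0,0]],[[-0.006,-0.04,0],[0,0,0]],[[-0.006,-0.04,0],[0,0,0]],[[-0.006,-0.04,0],[0,0,0]],[[-0.006,-0.04,0],[0,0,0]],[[-0.006,-0.042,0],[0,0,0]],[[0,0,0],[0,0,0]],[[0,0,0],[0,0,0]]]' |sed -n '2p;4p'; python3 -c "
from h import *
go(.5265,-.009,.0955,91.6)"
```

```text
tcp_pos: [0.4658, 0.3074, 0.2053]
contact_force: [0.3, -0.0, 0.2]
tcp_pos: [0.5215, -0.0136, 0.2059]
contact_force: [0.6, 0.8, -1.0]
t 23.25 tcp [ 0.5215 -0.0136  0.2059] yawY 91.35 toolz [-0.004 -0.001 -1.   ] F [ 0.6  0.8 -1. ] w 0.0329
shift tool [-0.0056  0.0045  0.1104]
turn tool z -0.004
shift if turned first [np.float64(-0.0056), np.float64(0.0045), np.float64(0.1104)]
```

```bash
python3 -m crank '[[[-0.005,0.004,0.02],[0,0,0]],[[0,0,0.02],[0,0,0]],[[0,0,0.02],[0,0,0]],[[0,0,0.02],[0,0,0]],[[0,0,0.015],[0,0,0]],[[0,0,0.005],[0,0,0]],[[0,0,0],[0,0,0]],[[0,0,0],[0,0,0]]]' |sed -n '2p;4p'
python3 - <<'E'
from h import *
go(.5265,-.009,.0955,91.6)
f=cam('side')
cv2.imwrite('pics/place.png',cv2.resize(f['pixels'][150:290,180:360],(720,560),interpolation=cv2.INTER_CUBIC))
E
```

```text
tcp_pos: [0.528, -0.0072, 0.108]
contact_force: [0.6, 0.9, -0.7]
t 24.05 tcp [ 0.528  -0.0072  0.108 ] yawY 91.62 toolz [-0.  0. -1.] F [ 0.6  0.9 -0.7] w 0.0329
shift tool [ 0.0015 -0.0018  0.0125]
turn tool z 0.0
shift if turned first [np.float64(0.0015), np.float64(-0.0018), np.float64(0.0125)]
```

View pics/place.png

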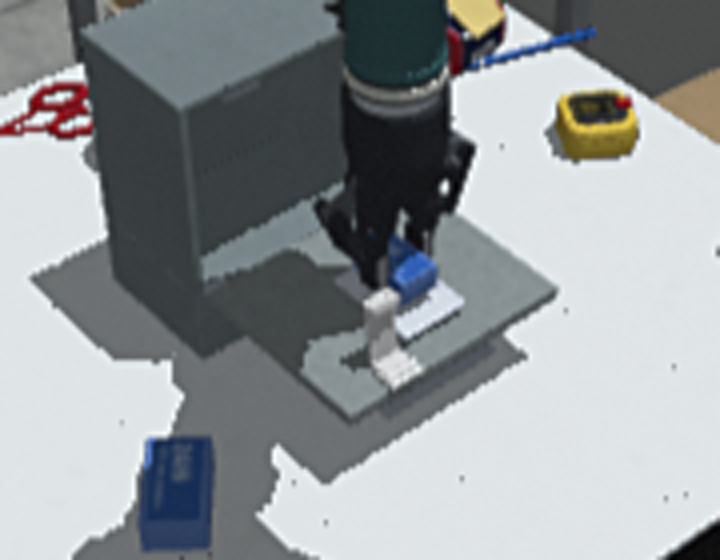

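The crop shows the box over the pan at (412,272), with the white catch arm left of it at (385,330). Lowering until contact.

```bash
python3 -m crank '[[[0.001,-0.002,0.005],[0,0,0]],[[0,0,0.004],[0,0,0]],[[0,0,0.001],[0,0,0]],[[0,0,0],[0,0,0]],[[0,0,0],[0,0,0]]]' |sed -n '2p;4p'; python3 -m crank '[[[0,0,0.0015],[0,0,0]],[[0,0,0],[0,0,0]],[[0,0,0],[0,0,0]]]' |sed -n '2p;4p'
```

```text
tcp_pos: [0.5271, -0.01, 0.098]
contact_force: [-0.9, 0.2, -1.1]
tcp_pos: [0.527, -0.0099, 0.0964]
contact_force: [-0.2, 1.2, -0.2]
```

```bash
python3 -m crank '[[[0,0,0.001],[0,0,0]],[[0,0,0],[0,0,0]],[[0,0,0],[0,0,0]]]' |sed -n '2p;4p'; python3 -m crank '[[[0,0,0.0005],[0,0,0]],[[0,0,0],[0,0,0]],[[0,0,0],[0,0,0]]]' |sed -n '2p;4p'
```

```text
tcp_pos: [0.5271, -0.0099, 0.0954]
contact_force: [-0.6, -0.3, -0.7]
tcp_pos: [0.5271, -0.0099, 0.0954]
contact_force: [-0.8, 0.7, 4.8]
```

```bash
python3 -m crank '[[[0,0,0],[0,0,0]],[[0,0,0],[0,0,0]],[[0,0,0],[0,0,0]],[[0,0,-0.005],[0,0,0]],[[0,0,-0.02],[0,0,0]],[[0,0,-0.04],[0,0,0]],[[0,0,-0.05],[0,0,0]],[[0,0,-0.05],[0,0,0]],[[0,-0.05,0],[0,0,0]],[[0,-0.05,0],[0,0,0]],[[0,-0.05,0],[0,0,0]],[[0,-0.05,0],[0,0,0]]]' 0.05|sed -n '2p;4p'; python3 -m crank '[[[0,-0.03,0],[0,0,0]],[[0,0,0],[0,0,0]],[[0,0,0],[0,0,0]]]' |sed -n '1,2p;4p'
python3 - <<'E'
from h import *
c=np.array([.632,-.005]);ex=np.array([1,.028]);ey=np.array([-.028,1])
for n in('side','top'):
    f=cam(n);P=pts(f);X=(P[...,:2]-c)@ex;Y=(P[...,:2]-c)@ey;Z=P[...,2]
    hsv=cv2.cvtColor(f['pixels'],cv2.COLOR_BGR2HSV)
    m=cv2.inRange(hsv,(100,80,20),(125,255,255)).astype(bool)&(Z>.104)&(Z<.118)&(abs(Y)<.05)&(X>-.16)&(X<-.05)
    print(n,'box',m.sum(),cv2.minAreaRect(np.stack([X[m],Y[m]],-1).astype(np.float32)*1000),np.median(Z[m]))
    d=(X>-.165)&(X<-.02)&(abs(Y-.08)<.015)&(Z>.05)&(Z<.12);print('door slope',np.polyfit(X[d],Z[d],1).round(4))
    k=(Z>.082)&(Z<.094);b=k&(abs(Y)<.02)&(X>-.165)&(X<-.04);a=k&(X>-.145)&(X<-.137)&(abs(Y)<.036)
    print('pan X',np.percentile(X[b],[1,99]).round(4),'Y',np.percentile(Y[a],[2,98]).round(4) if a.any() else 0)
    if n=='top':cv2.imwrite('pics/fin.png',cv2.resize(f['pixels'][150:270,190:350],(800,600),interpolation=cv2.INTER_CUBIC))
E
```

```text
tcp_pos: [0.5323, -0.2114, 0.2605]
contact_force: [1.2, 0.5, -0.1]
t: 27.0
tcp_pos: [0.5328, -0.2402, 0.2599]
contact_force: [0.9, 0.8, 0.5]
side box 181 ((-105.19497680664062, -2.1087570190429688), (35.847198486328125, 60.27531433105469), 89.51109313964844) 0.11026999377283664
door slope [0.0024 0.0768]
pan X [-0.1492 -0.0647] Y [-0.0321  0.0262]
top box 246 ((-103.08612823486328, -0.20374679565429688), (58.39755630493164, 33.9836311340332), 0.2038881927728653) 0.10950508502325385
door slope [0.002  0.0758]
pan X [-0.1466 -0.0628] Y [-0.028   0.0269]
```

View pics/fin.png

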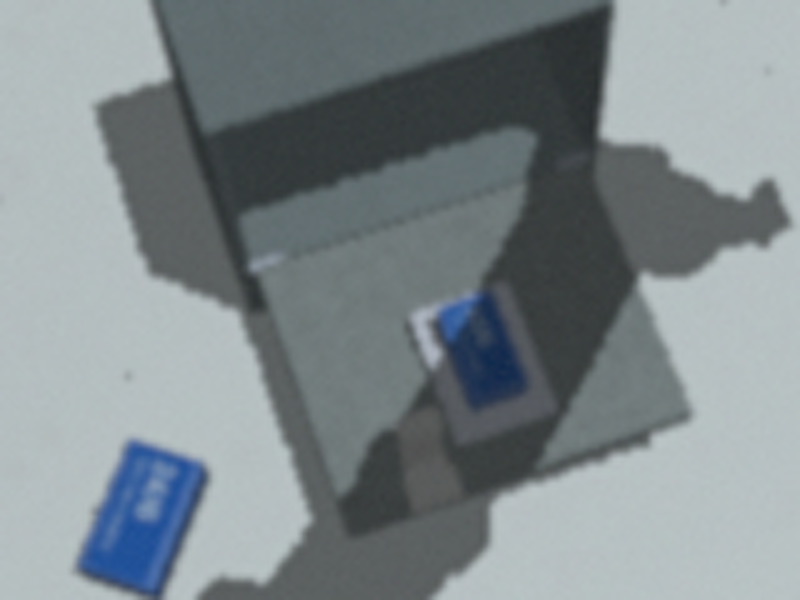

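The box lies centred on the pan at (482,350), within about 2 mm and aligned. The door is flat and the robot is clear.

```bash
python3 -c "
from plant import *
print(sign_off())"
```

```text
the job is handed in; nothing more can be done
None
```

The staple box is on the pan, released, about 2 mm off centre at most and aligned with the pan's long side. The door is fully flat, and the job was handed in at about 27 s without a verdict being shown.

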